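Fit the sanding drum to the splined drive and keep it pressed home

TASK

Pull the round cork dust stopper out of the mouth of the drive head and leave it in the square tin. Then take the sanding drum (the one with the flat grip bar on top) out of the wooden rack, turn it until its four splines mesh with the cross-shaped mouth, slide it fully home against the spring plunger inside, and finish still holding it pressed down there, upright with its flange on the rim. Leave everything else where it stands.

Things in the scene. Friction and masses are not known exactly. Their poses are not given: they have to be found in the camera images.
- mouth (a point): centre of the drive head's mouth, on its flat top 60 mm above the counter (z up). The head is bolted down: round foot 116 mm across, 12 mm high, under a square bare steel housing 64 x 64 mm. The mouth is a cross of two slots along this point's x and y axes (parallel to the housing's sides), each 32 mm long, 10 mm wide, 34 mm deep, straight walls
- plunger (a joint): brass spring plunger, 9 mm across, on the axis inside the mouth; its top is 18 mm below the mouth when free. Value 0 free, grows as pressed, 0.010 m with the drum fully home (stop at 0.012). Pushes up with 5 N at first, 12 N at home: more than the drum weighs, so a drum let go rises about 10 mm
- cork_center (a point): centre of the head of the cork stopper: round cork, 34 mm across and 28 mm high, upright, its underside lying on the housing's top; a 12 mm pin 10 mm long beneath it hangs loosely in the mouth. Weighs about 20 g
- tin_in (a point): centre of the inner floor (3 mm above the counter) of the square open tin, 120 x 120 mm outside, 36 mm high, walls 3 mm, fixed; sides along this point's x and y
- drum_grip (a point): centre of the sanding drum's beech grip bar, 40 mm long along this point's x, 14 mm thick along y, 30 mm high. The drum stands upright, stem down, in a hole of the rack. Below the bar: a cap 20 mm in radius (top 15 mm below this point), brown drum 44 mm across, steel flange 46 mm across (underside 63 mm below this point), splined stem. Fully home, this point is 63 mm above the mouth
- rack: beech rack, fixed, 75 (x) x 190 (y) x 42 mm high, origin at centre of underside; round holes 37 mm across, 34 mm deep at y = -50 and +50 mm, one with the sanding drum, the other with the felt bob. The drum's flange rests on its top, the stem hangs in the hole: lift it 35 mm to clear. Rack and tin may be on either side of the drive head
- pot: bystander: squat turned cherry pot, open, 120 mm across, 85 mm high; origin at centre of underside
- jar: bystander: green glass jar with a steel lid, 68 mm across, 100 mm high; origin at centre of underside
- pumice: bystander: grey pumice block 85 x 50 x 40 mm high; origin at centre of underside
- paddle: bystander: flat beech rubbing paddle lying down, blade 150 x 60 x 12 mm with a 100 mm round handle; origin on its underside near the blade's handle end
- bowl_lid: bystander: low domed cherry bowl lid, 124 mm across, 28 mm high; origin at centre of underside
- dust_brush: bystander: short dust brush lying between the robot and the drive head; origin at its underside
- felt_bob: bystander: felt polishing bob standing in the rack's other hole: cream felt mushroom with a small dark wooden ball on top, plain round shank; origin at the foot of its shank
- drum: the same sanding drum, 180 to 360 g; origin at the foot of its stem, 91 mm below drum_grip. The stem, 28 mm long below the flange, is a cross of four splines along x and y (the grip bar is in line with one pair; any quarter turn fits), 30 mm across and 8 mm thick, stepped down to 27 and 5.5 mm over the last 5 mm
- cork: the same cork stopper; origin at the foot of its pin, 24 mm below the head's centre

How it is judged:
By the outcome, as a careful person would: the job done as asked, in the order asked, and still so for the second after the job is handed in, while the arm keeps its last pose, push and grip.
It also fails if it takes over 59 s, if anything falls off the work surface, if the arm or the gripper's body presses on something with over 40 N, if the wrist force passes 120 N, or if a joint passes its speed limit or range.

ROBOT

A 6-joint arm with a two-finger parallel gripper is mounted at the origin on the work surface. World frame = base frame: x ahead of the robot, y to its left, z up, the work surface at z = 0. Lengths are in m, angles in rad, forces in N, time in s.
With the tool pointing down it reaches from about 0.325 to 0.85 m from the base axis. Payload 4.4 kg.
Tool frame: the origin (TCP) lies midway between the tips of the shut fingers; the grasp point (between the pads) lies 19 mm behind it; z points along the fingers, x is the direction in which the jaws open and shut, and the axes are right-handed (so a half turn about z gives the same grasp; the last joint's range is limited). The gripper opens to 94 mm and grips with 3 to 60 N. Pads are 16 mm wide; open, the fingers measure 119 mm over their backs; the gripper's body (75 mm by 177 mm) begins 78 mm behind the grasp point.
Start: joints at [0.989, 0.207, 1.542, -0, 1.393, -0.15], TCP at [0.241, 0.522, 0.205] pointing down, gripper open.
Joint ranges: [-2.73, 2.73], [-0.86, 2.22], [0.23, 2.46], [-1.11, 4.25], [0.08, 2.63], [-2.82, 2.82]. Speed limits (rad/s): [2.79, 2.79, 3.14, 3.14, 3.14, 3.14].

INTERFACE

Orientations are given as a unit quaternion [x, y, z, w].
In Python, from bench import r gives the robot as it stands.
- The arm moves only by the tool step_arm, never from a script. Its argument "commands" is a list of rows, each an object with "offset": the shift along the tool's x, y, z in m, a list of three; "twist": the turn, a rotation vector about the tool's x, y, z in rad, a list of three; "hand": the opening, from 0 (shut) to 1 (fully open). In form: [{"offset": [dx, dy, dz], "twist": [ax, ay, az], "hand": hand}, ...]. A call has 1 to 10 rows; each row shifts and turns the commanded pose from where the row before left it, along the tool's axes as they then stand; what a row does not reach is not made up. A row lasts 1/8 s, in which the tool goes at most 62.5 mm and 10.7 degrees, less where a joint would pass 70% of its speed; a pose out of reach is approached as far as the arm can. A call with a gripper value outside its range is refused whole. The fingers move at their own pace and stop on an object; the grip force is fixed at half the most. Time passes only in rows, so rows that do not move let the fingers close. It gives the time, the measured TCP pose, the force and the opening at its end, in the units of the state.
- r.get_obs(): the state, without advancing time (a new reading comes with each control period).
- r.camera(name): name is "scene" or "side" or "wrist"; returns a dict with "frame" (480x640x3 uint8, red, green, blue), "mtx" (3x3 intrinsics, pixels), "rvec" (rotation vector, rad) and "tvec" (3), from world to camera coordinates, as OpenCV has them; the wrist camera has in their place "hand_eye" (4x4, takes a point from camera to tool coordinates, whose origin is the TCP and whose axes are the tool frame's). Camera axes: x right, y down, z forward; pixel columns grow to the right and rows downward; lengths in m; the calibration is good to about 2 mm. A picture is of the moment at which its call begins: read the wrist's pose just before it. There is no depth.
- r.hand_in(): hands the job in, once; it reports no verdict.
The state is a dict: "t": time; "q": joint angles; "dq": joint speeds; "effort": joint torques, N m; "tool_pos": TCP position; "tool_rot": TCP orientation; "force": force on the tool from outside, world axes, zero at the start; "ft_torque": the same for the moment, N m; "gripper_width": finger opening in m.
Only numpy, scipy, OpenCV 4.12 (cv2) and the standard library are available. Lean on these libraries where they do the work, as an engineer would, in place of code of your own. Each camera call takes 0.05 s, during which the arm holds its last target.

## Working session

There is one attempt and no reset: what is moved stays moved. The work goes in short steps, Python scripts to look and compute and a tool call to move; the robot and the scene stay as the last step left them, time stands still between calls to the robot, and variables do not carry over. Pictures are saved under pics/ and viewed, and the job is handed in when it is done.

Besides the shell and the picture viewer there is one more tool, called after "Request:" as name([rows], argument=value, ...), one row to a line, values as JSON. step_arm: Moves the arm, as the interface text tells. Its arguments: {"type":"object","properties":{"commands":{"type":"array"}},"required":["commands"]}

```bash
mkdir -p pics; ls; python3 - <<'E'
from bench import r
import cv2,pickle
print(r.get_obs())
d={}
for n in ["scene","side","wrist"]:
    c=r.camera(n); d[n]=c
    cv2.imwrite(f"pics/{n}0.png",c["frame"][:,:,::-1])
    print(n,{k:v for k,v in c.items() if k!="frame"})
pickle.dump(d,open("c0.pkl","wb"))
E
```

```text
pics
{'t': 0.0, 'q': array([ 9.88501992e-01,  2.07403650e-01,  1.54290589e+00, -2.95828719e-05,
        1.39348941e+00, -1.50513960e-01]), 'dq': array([ 1.59843885e-05,  1.08090065e-03, -3.92033900e-04,  9.67809386e-05,
       -1.49905218e-03,  5.46980792e-04]), 'effort': array([-1.07747303e-03, -3.70873940e+01, -2.81421322e+01,  6.98025967e-02,
        3.61294812e-02, -1.78801738e-04]), 'tool_pos': array([0.24022091, 0.52155226, 0.20432289]), 'tool_rot': array([ 8.42164457e-01,  5.39219631e-01, -1.00180228e-03,  4.62104213e-04]), 'force': array([ 0.6734457 , -0.73860467, -0.34928614]), 'ft_torque': array([-0.02142595,  0.06069194,  0.00579299]), 'gripper_width': 0.09380980329624504}
scene {'mtx': array([[499.00264872,   0.        , 324.51549416],
       [  0.        , 499.00264872, 233.397273  ],
       [  0.        ,   0.        ,   1.        ]]), 'rvec': array([ 2.53113855,  0.71265057, -0.1909839 ]), 'tvec': array([-0.4941873 , -0.22052948,  1.12511492])}
side {'mtx': array([[500.29111841,   0.        , 327.27974941],
       [  0.        , 500.29111841, 240.95781634],
       [  0.        ,   0.        ,   1.        ]]), 'rvec': array([ 0.28746994, -2.87015803,  1.01478842]), 'tvec': array([0.56138084, 0.16629976, 1.10037819])}
wrist {'mtx': array([[372.04674305,   0.        , 315.36954455],
       [  0.        , 372.04674305, 239.65529951],
       [  0.        ,   0.        ,   1.        ]]), 'hand_eye': array([[ 9.99999931e-01, -2.41678115e-04, -2.83050078e-04,
        -5.36500554e-04],
       [ 3.10331538e-04,  9.61266423e-01,  2.75620695e-01,
        -8.09617837e-02],
       [ 2.05475046e-04, -2.75620764e-01,  9.61266431e-01,
        -1.79168846e-01],
       [ 0.00000000e+00,  0.00000000e+00,  0.00000000e+00,
         1.00000000e+00]])}
```

View pics/scene0.png

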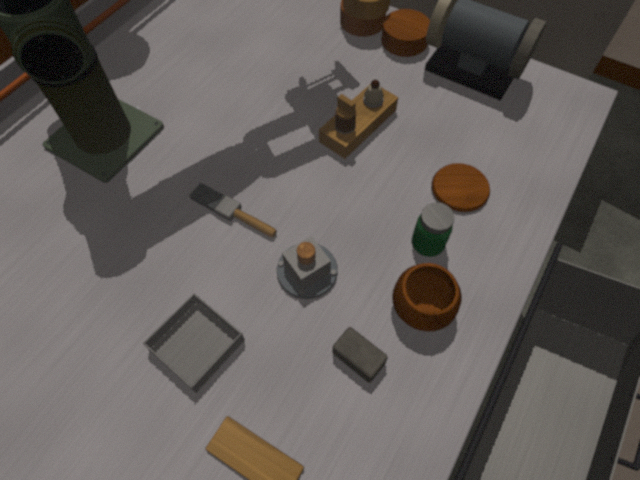

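View pics/side0.png

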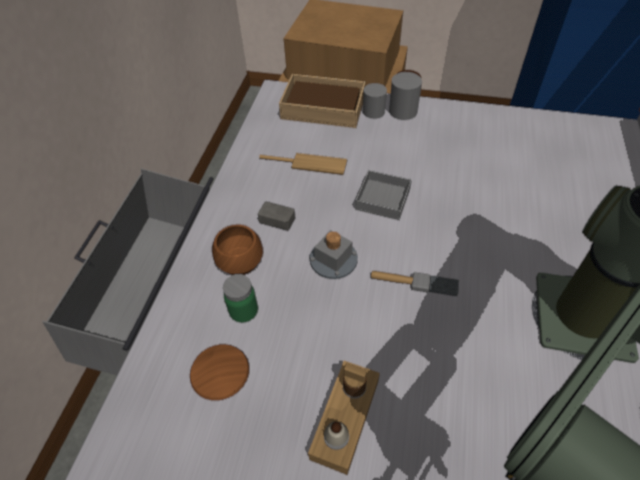

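View pics/wrist0.png

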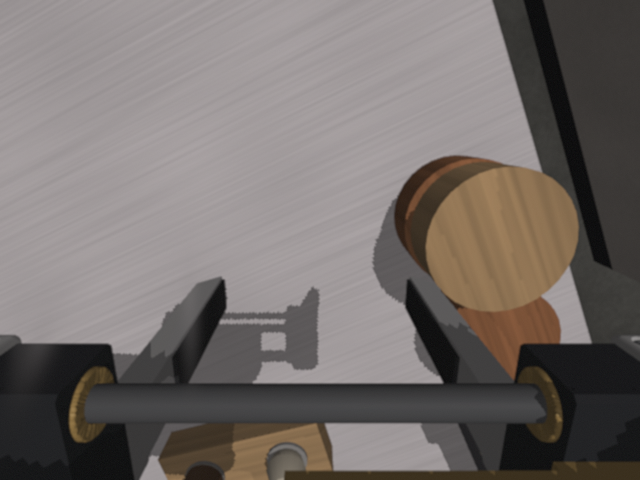

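The scene camera shows the cork at about (306,255), the tin at (195,345) and the drum at (345,115). The side camera shows the cork at (333,240), the tin at (383,195) and the drum at (354,375). I'll zoom in on these.

```bash
cat > h.py <<'E'
import numpy as np,cv2
from scipy.spatial.transform import Rotation as R
def cam(c,pos=None,rot=None):
    K=c["mtx"]
    if "rvec" in c:
        Rm=cv2.Rodrigues(np.array(c["rvec"]))[0]; t=np.array(c["tvec"]).ravel()
    else:
        T=np.eye(4);T[:3,:3]=R.from_quat(rot).as_matrix();T[:3,3]=pos
        M=np.linalg.inv(T@c["hand_eye"]);Rm=M[:3,:3];t=M[:3,3]
    return K,Rm,t
def ray(C,uv):
    K,Rm,t=C
    d=Rm.T@np.linalg.inv(K)@np.array([uv[0],uv[1],1.]); o=-Rm.T@t
    return o,d/np.linalg.norm(d)
def onplane(C,uv,z):
    o,d=ray(C,uv); return o+d*(z-o[2])/d[2]
def tri(Cs,uvs):
    A=np.zeros((3,3));b=np.zeros(3);L=[]
    for C,uv in zip(Cs,uvs):
        o,d=ray(C,uv);P=np.eye(3)-np.outer(d,d);A+=P;b+=P@o;L.append((o,d))
    x=np.linalg.solve(A,b)
    return x,[float(np.linalg.norm((np.eye(3)-np.outer(d,d))@(x-o))) for o,d in L]
def proj(C,p):
    K,Rm,t=C;q=K@(Rm@np.asarray(p,float)+t);return q[:2]/q[2]
E
python3 - <<'E'
import pickle,cv2,numpy as np
d=pickle.load(open("c0.pkl","rb"))
def crop(n,x,y,w,h,s):
    return cv2.resize(d[n]["frame"][y:y+h,x:x+w,::-1],None,fx=s,fy=s,interpolation=cv2.INTER_CUBIC)
cv2.imwrite("pics/a.png",np.hstack([crop("scene",265,225,80,80,5),crop("side",300,215,80,80,5)]))
cv2.imwrite("pics/b.png",np.hstack([crop("scene",310,70,100,100,4),crop("side",300,350,100,100+20,4)[:400]]))
cv2.imwrite("pics/c.png",np.hstack([crop("scene",135,280,120,120,3),crop("side",330,160,100,60,4)[:360].__class__(0) if 0 else cv2.resize(crop("side",345,160,80,80,5)[:,:],(360,360))]))
E
```

```text
(no output)
```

View pics/a.png

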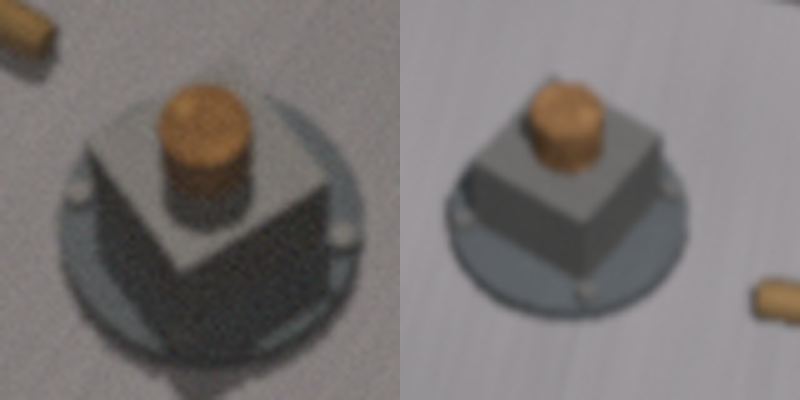

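View pics/b.png

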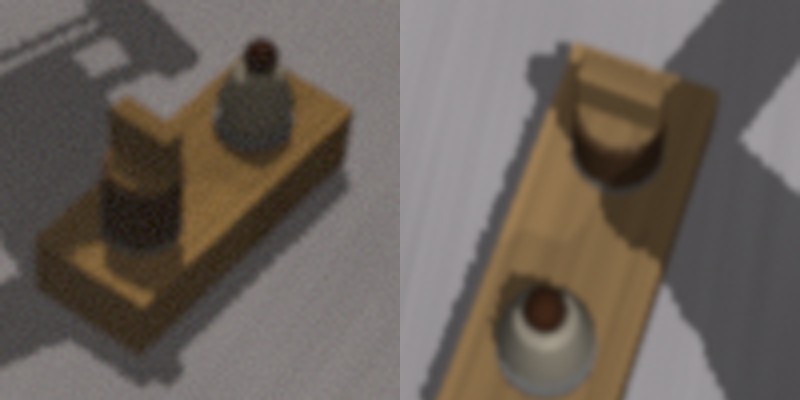

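View pics/c.png

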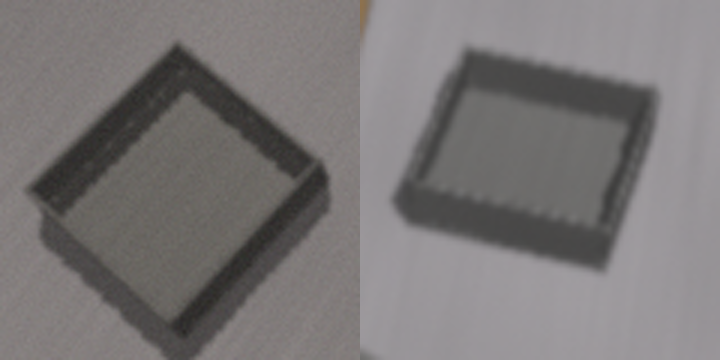

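```bash
python3 - <<'E'
from h import *;import pickle
np.set_printoptions(precision=4,suppress=True)
d=pickle.load(open("c0.pkl","rb"));S=cam(d["scene"]);D=cam(d["side"])
o=lambda C,l,z:np.array([onplane(C,p,z) for p in l])
print("cork",o(S,[(306,248)],.088),o(D,[(333.6,235.6)],.088))
s=o(S,[(283,253.6),(301.4,279),(330.2,261)],.06);t=o(D,[(315,247),(337,258.6),(352,242.4)],.06)
for q in(s,t):
  print(q,"c",(q[0]+q[2])/2); print([np.degrees(np.arctan2(*(b-a)[[1,0]])) for a,b in((q[0],q[1]),(q[1],q[2]))])
q=o(S,[(194.3,295),(143.3,343.3),(243.3,335)],.036);print("tin",q,(q[1]+q[2])/2)
q=o(D,[(345+107/4.5,160+50/4.5),(345+295/4.5,160+92/4.5),(345+35/4.5,160+190/4.5),(345+245/4.5,160+230/4.5)],.036);print(q,q.mean(0))
print("bar",o(S,[(339.5,94.2),(355.5,104.5)],.12),o(D,[(343.7,361.2),(368.7,369.5),(342,368),(366,378)],.12))
E
```

```text
cork [[ 0.5687 -0.0455  0.088 ]] [[ 0.5679 -0.0509  0.088 ]]
[[ 0.5304 -0.0648  0.06  ]
 [ 0.5864 -0.09    0.06  ]
 [ 0.6114 -0.0329  0.06  ]] c [ 0.5709 -0.0489  0.06  ]
[np.float64(-24.2119811319876), np.float64(66.33119393487746)]
[[ 0.6082 -0.0318  0.06  ]
 [ 0.5517 -0.0086  0.06  ]
 [ 0.5265 -0.0617  0.06  ]] c [ 0.5674 -0.0467  0.06  ]
[np.float64(157.64041101281265), np.float64(-115.4209678850486)]
tin [[ 0.4332 -0.2074  0.036 ]
 [ 0.4153 -0.3221  0.036 ]
 [ 0.5516 -0.2216  0.036 ]] [ 0.4835 -0.2719  0.036 ]
[[ 0.5278 -0.3331  0.036 ]
 [ 0.4137 -0.3182  0.036 ]
 [ 0.5503 -0.2112  0.036 ]
 [ 0.4299 -0.2031  0.036 ]] [ 0.4804 -0.2664  0.036 ]
bar [[0.4447 0.2789 0.12  ]
 [0.4869 0.2711 0.12  ]] [[0.486  0.2636 0.12  ]
 [0.4388 0.2706 0.12  ]
 [0.4865 0.2773 0.12  ]
 [0.441  0.2876 0.12  ]]
```

Request:
step_arm([
  {"offset": [-0.0218,0.0512,-0.003],"twist": [0,0,0],"hand": 1},
  {"offset": [-0.0218,0.0512,-0.003],"twist": [0,0,0],"hand": 1},
  {"offset": [-0.0218,0.0512,-0.003],"twist": [0,0,0],"hand": 1},
  {"offset": [-0.0218,0.0512,-0.003],"twist": [0,0,0],"hand": 1},
  {"offset": [-0.0218,0.0512,-0.003],"twist": [0,0,0],"hand": 1},
  {"offset": [-0.0218,0.0512,-0.003],"twist": [0,0,0],"hand": 1},
  {"offset": [0,0,0],"twist": [0,0,0],"hand": 1},
  {"offset": [0,0,0],"twist": [0,0,0],"hand": 1},
])

```text
t: 1.15
tool_pos: [0.4644, 0.275, 0.223]
tool_rot: [0.842, 0.539, -0.0, -0.0]
force: [0.3, 1.2, -0.1]
gripper_width: 0.094
```

```bash
cat > snap.py <<'E'
import sys,pickle,cv2
from bench import r
def snap(tag,cams=("wrist",)):
    for n in cams:
        o=r.get_obs(); c=r.camera(n); c["pos"]=o["tool_pos"];c["rot"]=o["tool_rot"]
        pickle.dump(c,open(f"{n}_{tag}.pkl","wb")); cv2.imwrite(f"pics/{n}_{tag}.png",c["frame"][:,:,::-1])
    print(o["t"],o["tool_pos"],o["tool_rot"],o["force"],o["gripper_width"])
if __name__=="__main__": snap(sys.argv[1],sys.argv[2:] or ("wrist",))
E
python3 snap.py drum1
```

```text
1.15 [0.46438197 0.27496803 0.22302005] [ 8.42323992e-01  5.38971106e-01 -4.77211809e-04 -4.60415037e-04] [ 0.28461853  1.18768337 -0.14871609] 0.09400216718375426
```

View pics/wrist_drum1.png

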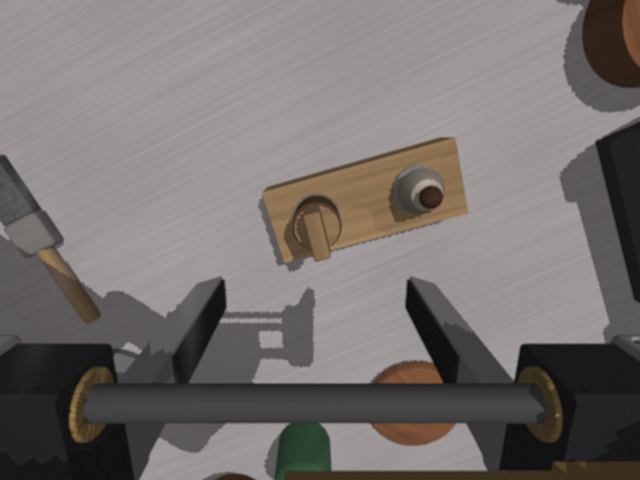

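```bash
python3 - <<'E'
import cv2
i=cv2.imread("pics/wrist_drum1.png")[170:290,250:410]
cv2.imwrite("pics/d1z.png",cv2.resize(i,None,fx=5,fy=5,interpolation=cv2.INTER_CUBIC))
E
```

```text
(no output)
```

View pics/d1z.png

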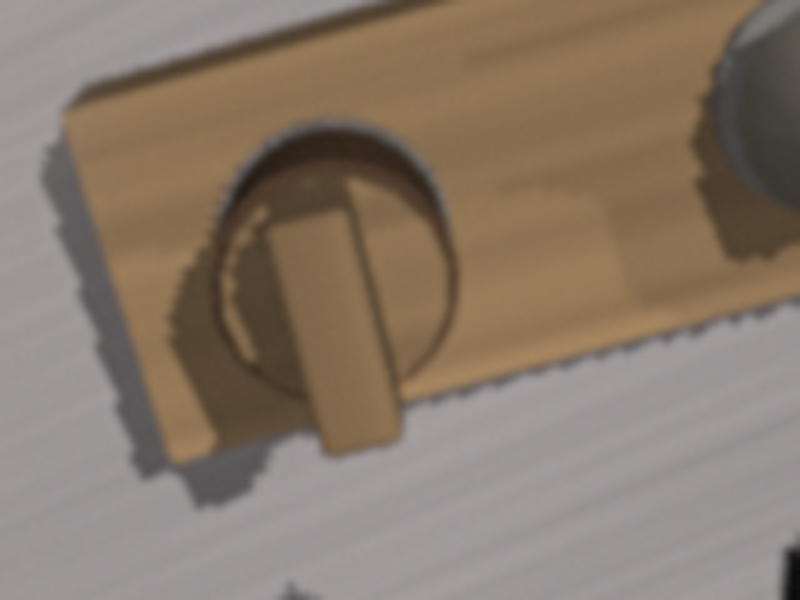

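```bash
python3 - <<'E'
from h import *;import pickle
np.set_printoptions(precision=4,suppress=True)
c=pickle.load(open("wrist_drum1.pkl","rb"));W=cam(c,c["pos"],c["rot"])
q=np.array([onplane(W,(250+u/5,170+v/5),.12) for u,v in [(268,225),(348,207),(402,438),(328,458)]])
print(q,q.mean(0));v=(q[2]+q[3]-q[0]-q[1])/2;print(np.linalg.norm(v),np.degrees(np.arctan2(v[1],v[0])))
for a,b in((0,3),(1,2)):v=q[b]-q[a];print(np.degrees(np.arctan2(v[1],v[0])))
v=(q[1]+q[2]-q[0]-q[3])/2;print(np.linalg.norm(v),np.degrees(np.arctan2(v[1],v[0])))
print("bob",onplane(W,(430,197),.13))
E
```

```text
[[0.4421 0.2745 0.12  ]
 [0.4447 0.2869 0.12  ]
 [0.4825 0.2791 0.12  ]
 [0.4806 0.2669 0.12  ]] [0.4625 0.2769 0.12  ]
0.03895531308914079 -11.389437390564483
-11.0977680933381
-11.686079970777499
0.012504481293141145 79.62466001150912
bob [0.4671 0.366  0.13  ]
```

Request:
step_arm([
  {"offset": [-0.0415,0.0382,0.001],"twist": [0,0,0],"hand": 1},
  {"offset": [-0.0415,0.0382,0.001],"twist": [0,0,0],"hand": 1},
  {"offset": [-0.0415,0.0382,0.001],"twist": [0,0,0],"hand": 1},
  {"offset": [-0.0415,0.0382,0.001],"twist": [0,0,0],"hand": 1},
  {"offset": [-0.0415,0.0382,0.01],"twist": [0,0,0],"hand": 1},
  {"offset": [-0.0415,0.0382,0.02],"twist": [0,0,0],"hand": 1},
  {"offset": [0,0,0.02],"twist": [0,0,0],"hand": 1},
  {"offset": [0,0,0],"twist": [0,0,0],"hand": 1},
])

```text
t: 2.2
tool_pos: [0.567, -0.0457, 0.1672]
tool_rot: [0.842, 0.54, -0.002, -0.002]
force: [-0.8, -0.9, -0.3]
gripper_width: 0.0942
```

```bash
python3 snap.py cork1; python3 - <<'E'
import cv2
i=cv2.imread("pics/wrist_cork1.png")[150:310,220:420]
cv2.imwrite("pics/c1z.png",cv2.resize(i,None,fx=4,fy=4,interpolation=cv2.INTER_CUBIC))
E
```

```text
2.2 [ 0.56704926 -0.04567082  0.16717763] [ 0.84184509  0.53971276 -0.00167919 -0.00203955] [-0.76858713 -0.89835959 -0.33775217] 0.09417267951005313
```

View pics/c1z.png

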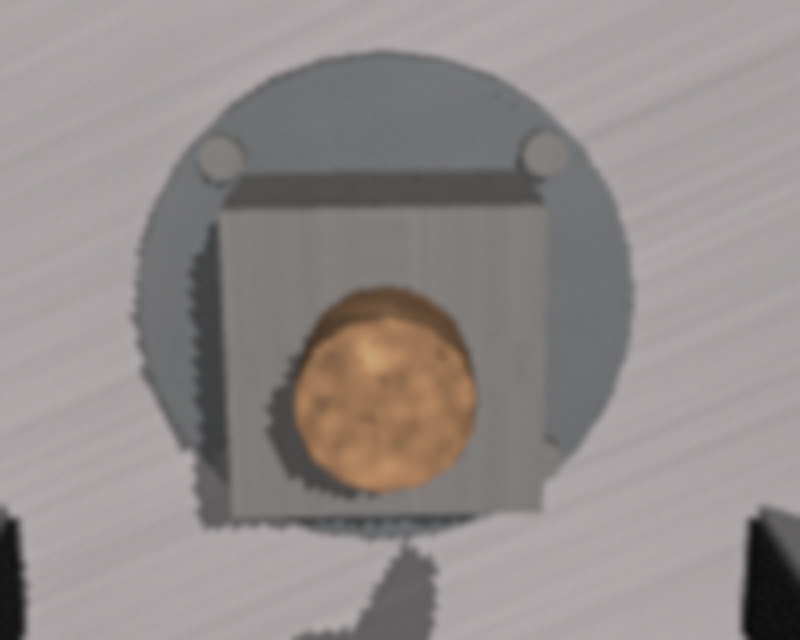

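```bash
python3 - <<'E'
from h import *;import pickle
np.set_printoptions(precision=4,suppress=True)
c=pickle.load(open("wrist_cork1.pkl","rb"));W=cam(c,c["pos"],c["rot"])
f=lambda u,v,z:onplane(W,(220+u/4,150+v/4),z)
q=np.array([f(u,v,.06) for u,v in [(222,210),(546,207),(542,512),(235,516)]])
print(q,q.mean(0))
for a,b in((0,1),(3,2),(0,3),(1,2)):v=q[b]-q[a];print(np.linalg.norm(v),np.degrees(np.arctan2(v[1],v[0])))
print("cork",f(385,403,.088))
Rm=R.from_quat(c["rot"]).as_matrix();print(Rm)
print("d tool", Rm.T@(f(385,403,.088)-c["pos"]))
E
```

```text
[[ 0.527  -0.0622  0.06  ]
 [ 0.5528 -0.0046  0.06  ]
 [ 0.6109 -0.0302  0.06  ]
 [ 0.5853 -0.0881  0.06  ]] [ 0.569  -0.0463  0.06  ]
0.0630671540079934 65.85488267142807
0.06331253124959324 66.12842816421308
0.06379258031811022 -23.941494962751758
0.06349165727988533 -23.719745618289746
cork [ 0.568  -0.0462  0.088 ]
[[ 0.4174  0.9087 -0.005 ]
 [ 0.9087 -0.4174  0.0016]
 [-0.0006 -0.0052 -1.    ]]
d tool [0.     0.0015 0.0792]
```

Request:
step_arm([
  {"offset": [0,0.001,0.04],"twist": [0,0,0],"hand": 1},
  {"offset": [0,0,0.035],"twist": [0,0,0],"hand": 0.7},
  {"offset": [0,0,0.027],"twist": [0,0,0],"hand": 0.5},
  {"offset": [0,0,0],"twist": [0,0,0],"hand": 0.2},
  {"offset": [0,0,0],"twist": [0,0,0],"hand": 0.1},
  {"offset": [0,0,0],"twist": [0,0,0],"hand": 0.1},
  {"offset": [0,0,0],"twist": [0,0,0],"hand": 0.1},
])

```text
t: 3.12
tool_pos: [0.5708, -0.0477, 0.0689]
tool_rot: [0.842, 0.539, 0.001, 0.001]
force: [-0.2, 0.1, -0.3]
gripper_width: 0.0374
```

Request:
step_arm([
  {"offset": [0,0,0.003],"twist": [0,0,0],"hand": 0.1},
  {"offset": [0,0,0],"twist": [0,0,0],"hand": 0.1},
  {"offset": [0,0,0],"twist": [0,0,0],"hand": 0.1},
])

```text
t: 3.5
tool_pos: [0.571, -0.0478, 0.0679]
tool_rot: [0.842, 0.539, 0.001, 0.001]
force: [-5.9, 1.7, 14.6]
gripper_width: 0.0335
```

Request:
step_arm([
  {"offset": [0,0,-0.03],"twist": [0,0,0],"hand": 0.1},
  {"offset": [0,0,-0.05],"twist": [0,0,0],"hand": 0.1},
  {"offset": [-0.0476,0.0023,-0.01],"twist": [0,0,0],"hand": 0.1},
  {"offset": [-0.0476,0.0023,0],"twist": [0,0,0],"hand": 0.1},
  {"offset": [-0.0476,0.0023,0],"twist": [0,0,0],"hand": 0.1},
  {"offset": [-0.0476,0.0023,0],"twist": [0,0,0],"hand": 0.1},
  {"offset": [-0.0476,0.0023,0],"twist": [0,0,0],"hand": 0.1},
  {"offset": [0,0,0],"twist": [0,0,0],"hand": 0.1},
])

```text
t: 4.5
tool_pos: [0.4795, -0.2716, 0.1548]
tool_rot: [0.844, 0.537, -0.0, 0.001]
force: [0.4, -0.2, -0.6]
gripper_width: 0.0337
```

```bash
python3 snap.py tin1
```

```text
4.5 [ 0.47953259 -0.27163191  0.15479262] [ 8.43539399e-01  5.37066995e-01 -1.19806997e-04  5.57745999e-04] [ 0.40809706 -0.24913636 -0.6032696 ] 0.03365437233397445
```

View pics/wrist_tin1.png

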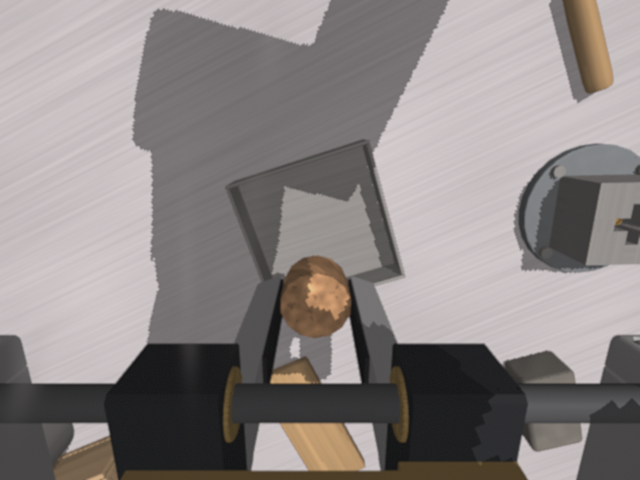

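The wrist view shows the cork in the jaws at about (317,297), with the tin below it spanning roughly (230..400, 145..280). I'll lower and release.

Request:
step_arm([
  {"offset": [0,0,0.04],"twist": [0,0,0],"hand": 0.1},
  {"offset": [0,0,0.045],"twist": [0,0,0],"hand": 0.1},
  {"offset": [0,0,0.03],"twist": [0,0,0],"hand": 0.1},
  {"offset": [0,0,0.012],"twist": [0,0,0],"hand": 0.1},
  {"offset": [0,0,0],"twist": [0,0,0],"hand": 0.1},
  {"offset": [0,0,0],"twist": [0,0,0],"hand": 0.5},
  {"offset": [0,0,0],"twist": [0,0,0],"hand": 0.55},
  {"offset": [0,0,0],"twist": [0,0,0],"hand": 0.55},
])

```text
t: 5.55
tool_pos: [0.4813, -0.2691, 0.0285]
tool_rot: [0.842, 0.539, 0.0, 0.001]
force: [-0.5, -0.2, 0.4]
gripper_width: 0.0514
```

Request:
step_arm([
  {"offset": [0,0,-0.04],"twist": [0,0,0],"hand": 0.55},
  {"offset": [0,0,-0.06],"twist": [0,0,0],"hand": 0.55},
  {"offset": [0,0,-0.06],"twist": [0,0,0],"hand": 0.6},
  {"offset": [0.04,-0.02,-0.02],"twist": [0,0,0],"hand": 0.6},
  {"offset": [0.054,-0.0273,0],"twist": [0,0,0],"hand": 0.6},
  {"offset": [0.054,-0.0273,0],"twist": [0,0,0],"hand": 0.6},
  {"offset": [0.054,-0.0273,0],"twist": [0,0,0],"hand": 0.6},
])

```text
t: 6.42
tool_pos: [0.4724, -0.0409, 0.2081]
tool_rot: [0.842, 0.539, 0.001, 0.001]
force: [0.4, 0.3, 0.7]
gripper_width: 0.0565
```

```bash
python3 snap.py mid side scene; python3 - <<'E'
import cv2,numpy as np
a=cv2.imread("pics/side_mid.png")[140:300,290:450];b=cv2.imread("pics/scene_mid.png")[240:400,135:345]
cv2.imwrite("pics/midz.png",np.hstack([cv2.resize(a,None,fx=2.1,fy=2.1),cv2.resize(b,None,fx=2.1,fy=2.1)]))
E
```

```text
6.475 [ 0.47128079 -0.03371852  0.20785962] [ 0.84080536  0.54132854  0.00179115 -0.00255817] [-0.68286498  4.74323766 -0.07604016] 0.05629355442131172
```

View pics/midz.png

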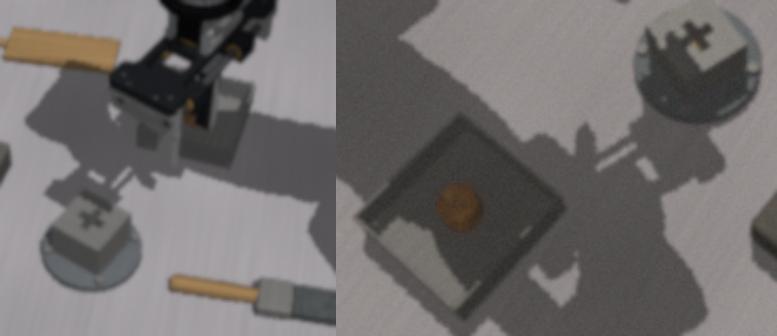

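The cork lies in the middle of the tin, and the cross mouth is now open.

Request:
step_arm([
  {"offset": [0.0477,-0.024,0],"twist": [0,0,0],"hand": 0.6},
  {"offset": [0.0477,-0.024,0],"twist": [0,0,0],"hand": 0.6},
  {"offset": [0.0477,-0.024,0],"twist": [0,0,0],"hand": 0.6},
  {"offset": [0.0477,-0.024,0],"twist": [0,0,0],"hand": 0.6},
  {"offset": [0.0477,-0.024,0],"twist": [0,0,0],"hand": 0.6},
  {"offset": [0.0477,-0.024,0],"twist": [0,0,0],"hand": 0.6},
  {"offset": [0,0,0],"twist": [0,0,-0.117],"hand": 0.6},
  {"offset": [0,0,0.02],"twist": [0,0,-0.117],"hand": 0.6},
  {"offset": [0,0,0],"twist": [0,0,0],"hand": 0.6},
  {"offset": [0,0,0],"twist": [0,0,0],"hand": 0.6},
])

```text
t: 7.78
tool_pos: [0.4623, 0.2772, 0.188]
tool_rot: [0.774, 0.633, 0.0, 0.0]
force: [-0.4, 1.1, 1.0]
gripper_width: 0.0565
```

```bash
python3 snap.py drum2; python3 - <<'E'
import cv2
i=cv2.imread("pics/wrist_drum2.png")[190:350,220:420]
cv2.imwrite("pics/d2z.png",cv2.resize(i,None,fx=4,fy=4,interpolation=cv2.INTER_CUBIC))
E
```

```text
7.775 [0.4622606  0.27716254 0.18796179] [7.74283601e-01 6.32838692e-01 2.48920949e-04 1.81360576e-04] [-0.44550301  1.09923887  0.96848923] 0.05646155154867514
```

View pics/d2z.png

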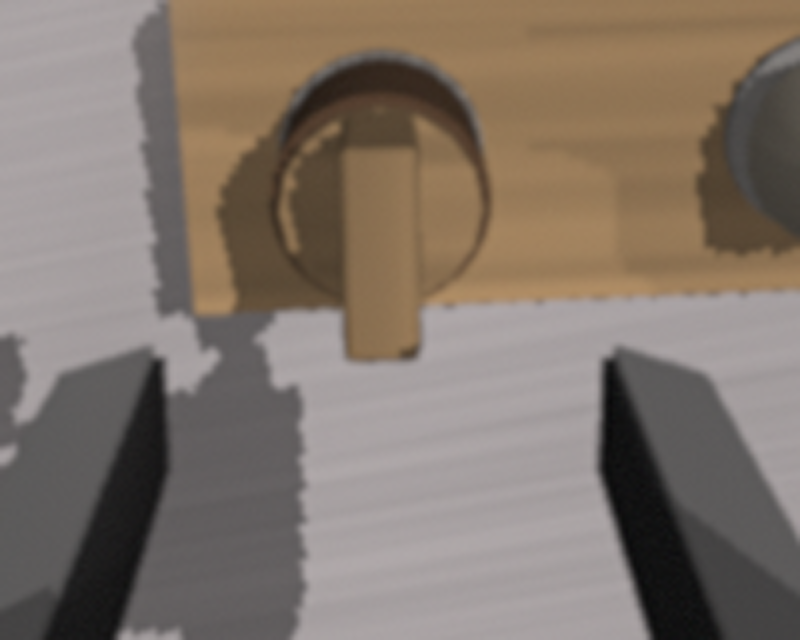

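```bash
python3 - <<'E'
from h import *;import pickle
np.set_printoptions(precision=4,suppress=True)
c=pickle.load(open("wrist_drum2.pkl","rb"));W=cam(c,c["pos"],c["rot"])
q=np.array([onplane(W,(220+u/4,190+v/4),.12) for u,v in [(344,148),(418,148),(421,357),(347,357)]])
Rm=R.from_quat(c["rot"]).as_matrix()
l=(q-c["pos"])@Rm; print(l,l.mean(0),q.mean(0))
v=l[2]+l[3]-l[0]-l[1];print("bar angle off tool y (deg, about tool z)",np.degrees(np.arctan2(-v[0],v[1])))
print(np.degrees(np.arctan2(Rm[1,0],Rm[0,0])))
E
```

```text
[[-0.0069 -0.0192  0.0679]
 [ 0.0058 -0.0192  0.068 ]
 [ 0.0066  0.0191  0.068 ]
 [-0.0066  0.0191  0.068 ]] [-0.0003 -0.      0.068 ] [0.4622 0.2769 0.12  ]
bar angle off tool y (deg, about tool z) -0.7751503098723672
78.5197430920868
```

Request:
step_arm([
  {"offset": [0,0,0.04],"twist": [0,0,-0.01],"hand": 0.5},
  {"offset": [0,0,0.035],"twist": [0,0,0],"hand": 0.4},
  {"offset": [0,0,0.018],"twist": [0,0,0],"hand": 0.3},
  {"offset": [0,0,0],"twist": [0,0,0],"hand": 0.3},
  {"offset": [0,0,0],"twist": [0,0,0],"hand": 0.25},
])

```text
t: 8.45
tool_pos: [0.463, 0.2782, 0.0961]
tool_rot: [0.77, 0.638, 0.001, 0.0]
force: [0.8, -0.2, 0.0]
gripper_width: 0.0241
```

Request:
step_arm([
  {"offset": [0,0,0.0015],"twist": [0,0,0],"hand": 0.15},
  {"offset": [0,0,0],"twist": [0,0,0],"hand": 0},
  {"offset": [0,0,0],"twist": [0,0,0],"hand": 0},
  {"offset": [0,0,0],"twist": [0,0,0],"hand": 0},
  {"offset": [0,0,0],"twist": [0,0,0],"hand": 0},
])

```text
t: 9.07
tool_pos: [0.4626, 0.2779, 0.0941]
tool_rot: [0.77, 0.638, 0.001, 0.001]
force: [-0.1, -1.0, 5.9]
gripper_width: 0.0134
```

Request:
step_arm([
  {"offset": [0,0,-0.02],"twist": [0,0,0],"hand": 0},
  {"offset": [0,0,-0.035],"twist": [0,0,0],"hand": 0},
  {"offset": [0,0,-0.035],"twist": [0,0,0],"hand": 0},
  {"offset": [0,0,0],"twist": [0,0,0],"hand": 0},
  {"offset": [0,0,0],"twist": [0,0,0],"hand": 0},
])

```text
t: 9.7
tool_pos: [0.4601, 0.2773, 0.1808]
tool_rot: [0.77, 0.638, -0.002, -0.001]
force: [0.3, 0.7, -2.5]
gripper_width: 0.0142
```

```bash
python3 snap.py lift scene side;python3 - <<'E'
import cv2,numpy as np
a=cv2.imread("pics/side_lift.png")[270:470,280:480];b=cv2.imread("pics/scene_lift.png")[20:220,250:450]
cv2.imwrite("pics/liftz.png",np.hstack([cv2.resize(a,None,fx=2,fy=2),cv2.resize(b,None,fx=2,fy=2)]))
E
```

```text
9.75 [0.45979895 0.27711211 0.18027215] [ 0.77028303  0.63769766 -0.00225192 -0.00082317] [ 0.62642938  0.8197523  -3.06654101] 0.014180292390104713
```

View pics/liftz.png

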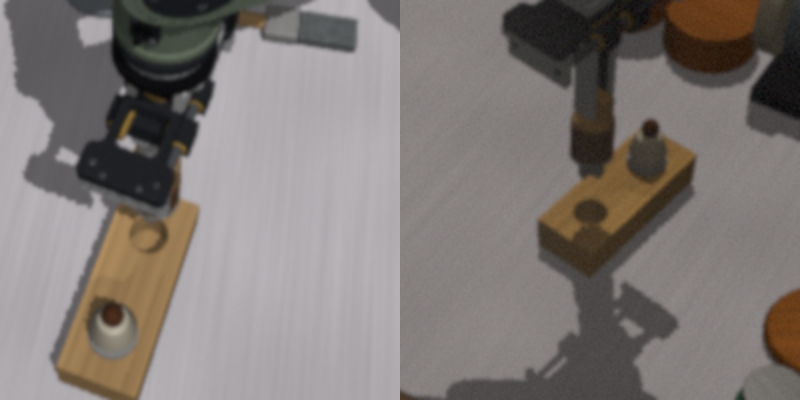

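The drum is out of the rack and hanging from the jaws. I'll carry it to the head.

Request:
step_arm([
  {"offset": [-0.0427,0.0235,0],"twist": [0,0,0],"hand": 0},
  {"offset": [-0.0427,0.0235,0],"twist": [0,0,0],"hand": 0},
  {"offset": [-0.0427,0.0235,0],"twist": [0,0,0],"hand": 0},
  {"offset": [-0.0427,0.0235,0],"twist": [0,0,0],"hand": 0},
  {"offset": [-0.0427,0.0235,0],"twist": [0,0,0],"hand": 0},
  {"offset": [-0.0427,0.0235,0],"twist": [0,0,0],"hand": 0},
  {"offset": [-0.0427,0.0235,0],"twist": [0,0,0.07],"hand": 0},
  {"offset": [0,0,0],"twist": [0,0,0.162],"hand": 0},
  {"offset": [0,0,0],"twist": [0,0,0],"hand": 0},
  {"offset": [0,0,0],"twist": [0,0,0],"hand": 0},
])

```text
t: 11.05
tool_pos: [0.5666, -0.046, 0.1817]
tool_rot: [0.838, 0.545, -0.001, -0.001]
force: [-0.3, 1.2, -2.9]
gripper_width: 0.0138
```

```bash
python3 snap.py m1 scene side wrist;python3 - <<'E'
import cv2,numpy as np
a=cv2.imread("pics/side_m1.png")[160:310,260:410];b=cv2.imread("pics/scene_m1.png")[170:320,240:390]
cv2.imwrite("pics/m1z.png",np.hstack([cv2.resize(x,None,fx=2.66,fy=2.66,interpolation=cv2.INTER_CUBIC) for x in(a,b)]))
E
```

```text
11.15 [ 0.56692421 -0.04585981  0.1823692 ] [ 8.38242154e-01  5.45297876e-01 -3.79223708e-04 -4.18182381e-04] [ 0.58631492  0.27298817 -2.75326701] 0.013863265507390444
```

View pics/m1z.png

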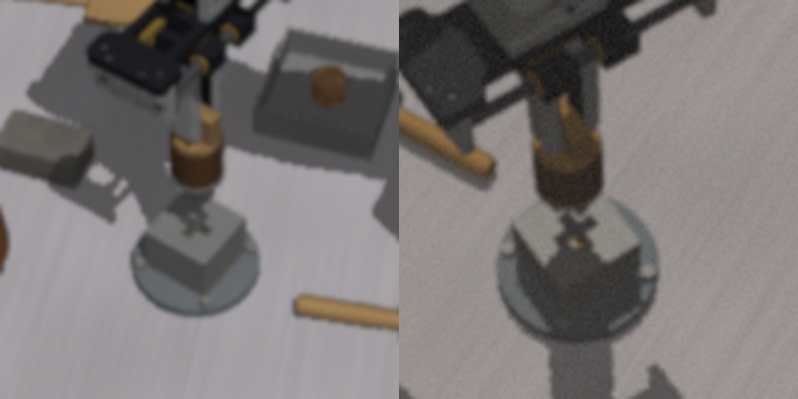

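View pics/wrist_m1.png

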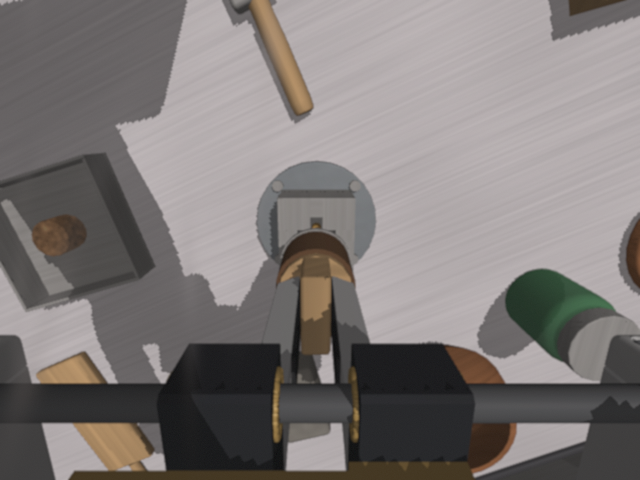

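```bash
python3 - <<'E'
from h import *;import pickle
np.set_printoptions(precision=4,suppress=True)
d=pickle.load(open("c0.pkl","rb"));S=cam(d["scene"]);D=cam(d["side"])
print(onplane(S,(306.4,257.1),.06),onplane(D,(333.8,244.3),.06))
i=cv2.imread("pics/wrist_m1.png")[180:330,250:390]
cv2.imwrite("pics/m1w.png",cv2.resize(i,None,fx=5,fy=4,interpolation=cv2.INTER_CUBIC))
a=cv2.imread("pics/side_mid.png")[220:270,310:360];b=cv2.imread("pics/scene_mid.png")[230:280,280:330]
cv2.imwrite("pics/mouth.png",np.hstack([cv2.resize(x,None,fx=8,fy=8,interpolation=cv2.INTER_CUBIC) for x in(a,b)]))
E
```

```text
[ 0.5705 -0.0486  0.06  ] [ 0.567 -0.048  0.06 ]
```

View pics/m1w.png

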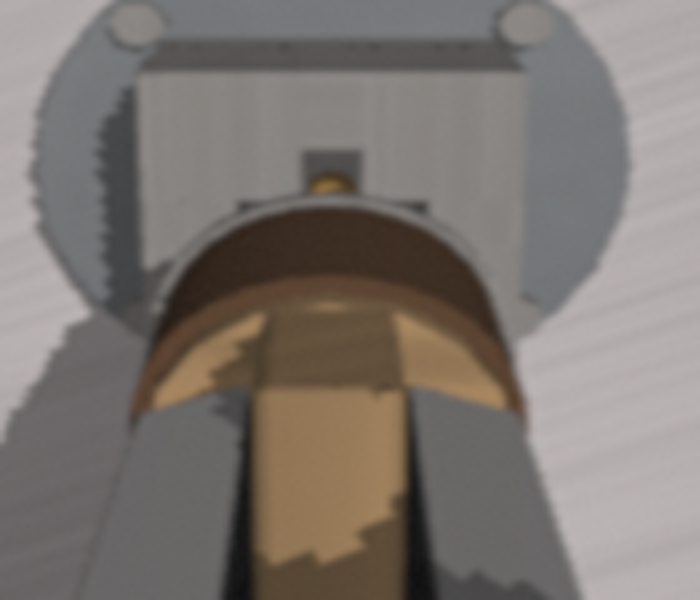

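View pics/mouth.png

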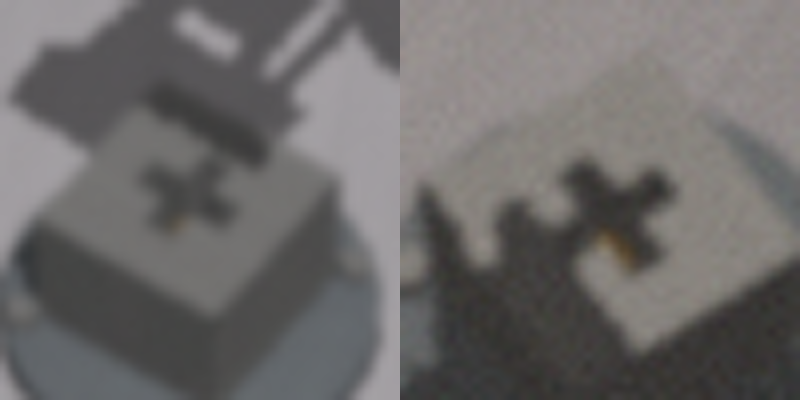

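```bash
python3 - <<'E'
from h import *;import pickle
np.set_printoptions(precision=4,suppress=True)
c=pickle.load(open("wrist_m1.pkl","rb"));W=cam(c,c["pos"],c["rot"]);Rm=R.from_quat(c["rot"]).as_matrix()
def L(u,v,z): p=onplane(W,(250+u/5,180+v/4),z);return Rm.T@(p-c["pos"])
for n,u,v,z in [("rearL",137,72,.06),("rearR",524,72,.06),("slotL",302,150,.06),("slotR",361,150,.06),("armL",238,205,.06),("armR",428,205,.06),("Lside low",140,250,.06),("Rside low",523,300,.06)]: print(n,L(u,v,z))
z=c["pos"][2]
# bar top at TCP+0.0259
for n,u,v in [("bl",252,385),("br",408,385),("bl2",258,550)]: print(n,L(u,v,z+.0259))
# flange rear edge: underside TCP-0.0521, thickness?
print("flange rear",L(333,195,z-.050), "cap rear", L(335,300,z-.0041))
print(np.degrees(np.arctan2(Rm[1,0],Rm[0,0])))
S=pickle.load(open("c0.pkl","rb"));A=cam(S["scene"]);D=cam(S["side"])
print(onplane(A,(280+218/8,230+213/8),.06),onplane(D,(310+188/8,220+198/8),.06))
E
```

```text
rearL [-0.0316 -0.0299  0.1224]
rearR [ 0.0316 -0.0299  0.1224]
slotL [-0.0047 -0.0136  0.1224]
slotR [ 0.0051 -0.0136  0.1224]
armL [-0.0155 -0.0018  0.1224]
armR [ 0.0163 -0.0018  0.1224]
Lside low [-0.0322  0.008   0.1224]
Rside low [0.0328 0.0191 0.1223]
bl [-0.0072 -0.0202 -0.0259]
br [ 0.0066 -0.0202 -0.0259]
bl2 [-0.0069 -0.0001 -0.0259]
flange rear [ 0.0002 -0.0225  0.05  ] cap rear [ 0.0003 -0.0201  0.0041]
66.09006115239517
[ 0.5713 -0.047   0.06  ] [ 0.5675 -0.0465  0.06  ]
```

Request:
step_arm([
  {"offset": [0.0002,0.0023,0.015],"twist": [0,0,0],"hand": 0},
  {"offset": [0,0,0.015],"twist": [0,0,0],"hand": 0},
  {"offset": [0,0,0.006],"twist": [0,0,0],"hand": 0},
  {"offset": [0,0,0],"twist": [0,0,0],"hand": 0},
  {"offset": [0,0,0],"twist": [0,0,0],"hand": 0},
])

```text
t: 11.82
tool_pos: [0.57, -0.0475, 0.1473]
tool_rot: [0.839, 0.544, 0.0, 0.0]
force: [-0.2, -0.2, -1.7]
gripper_width: 0.0139
```

```bash
python3 snap.py m2 scene side wrist;python3 - <<'E'
import cv2,numpy as np
a=cv2.imread("pics/side_m2.png")[180:280,285:385];b=cv2.imread("pics/scene_m2.png")[190:290,260:360]
cv2.imwrite("pics/m2z.png",np.hstack([cv2.resize(x,None,fx=4,fy=4,interpolation=cv2.INTER_CUBIC) for x in(a,b)]))
i=cv2.imread("pics/wrist_m2.png")[180:330,250:390]
cv2.imwrite("pics/m2w.png",cv2.resize(i,None,fx=5,fy=4,interpolation=cv2.INTER_CUBIC))
E
```

```text
11.925 [ 0.57012247 -0.04755697  0.14762527] [8.38939477e-01 5.44224307e-01 4.75177574e-04 4.81533227e-04] [-0.75051383 -0.38358618 -3.11262901] 0.013989334544062301
```

View pics/m2z.png

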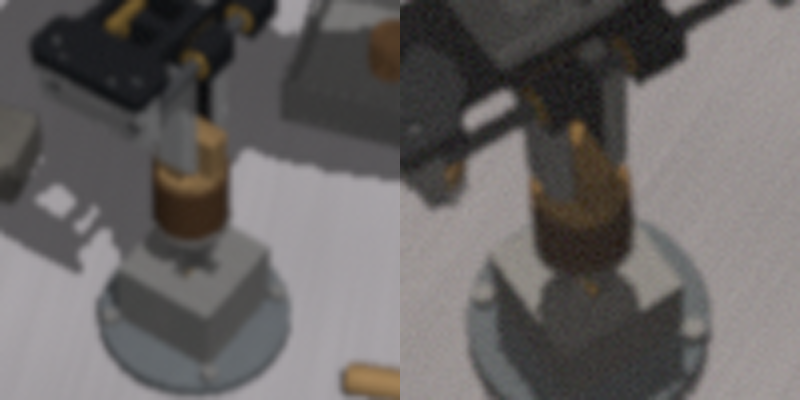

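View pics/m2w.png

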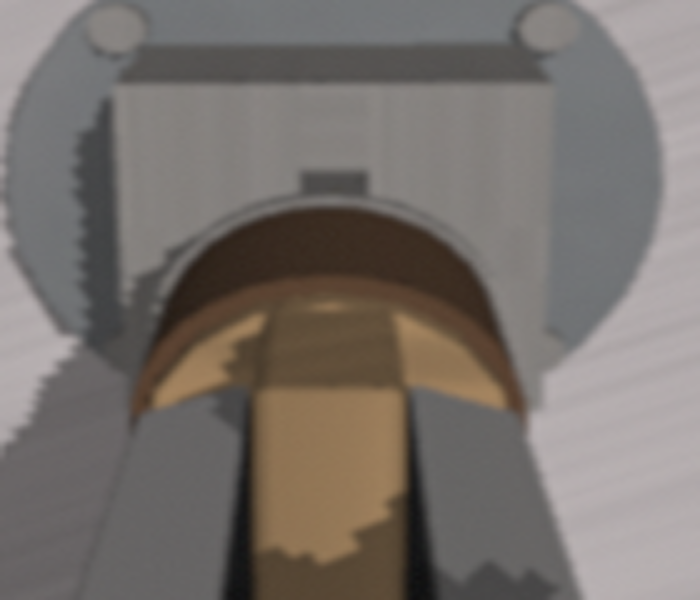

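```bash
python3 - <<'E'
from h import *;import pickle
np.set_printoptions(precision=4,suppress=True)
c=pickle.load(open("wrist_m2.pkl","rb"));W=cam(c,c["pos"],c["rot"]);Rm=R.from_quat(c["rot"]).as_matrix()
def L(u,v,z): p=onplane(W,(250+u/5,180+v/4),z);return Rm.T@(p-c["pos"])
for n,u,v,z in [("rearL",114,84,.06),("rearR",553,82,.06),("slotL",300,170,.06),("slotR",369,170,.06),("Lside low",123,260,.06),("Rside low",545,380,.06)]: print(n,L(u,v,z))
z=c["pos"][2]
print("flange rear",L(333,195,z-.050))
print(np.degrees(np.arctan2(Rm[1,0],Rm[0,0])))
E
```

```text
rearL [-0.0314 -0.0336  0.0876]
rearR [ 0.0321 -0.034   0.0876]
slotL [-0.0046 -0.0176  0.0876]
slotR [ 0.0056 -0.0176  0.0876]
Lside low [-0.0311 -0.0003  0.0876]
Rside low [0.0328 0.0238 0.0877]
flange rear [ 0.0002 -0.0225  0.05  ]
65.94337014021201
```

Request:
step_arm([
  {"offset": [0.0003,-0.0015,0.0],"twist": [0,0,0],"hand": 0},
  {"offset": [0,0,0.004],"twist": [0,0,0],"hand": 0},
  {"offset": [0,0,0.004],"twist": [0,0,0],"hand": 0},
  {"offset": [0,0,0.003],"twist": [0,0,0],"hand": 0},
  {"offset": [0,0,0],"twist": [0,0,0],"hand": 0},
])

```text
t: 12.6
tool_pos: [0.568, -0.0464, 0.1354]
tool_rot: [0.839, 0.544, -0.0, -0.0]
force: [0.2, 1.1, -2.0]
gripper_width: 0.0141
```

Request:
step_arm([
  {"offset": [0,0.0006,0.002],"twist": [0,0,0],"hand": 0},
  {"offset": [0,0,0.003],"twist": [0,0,0],"hand": 0},
  {"offset": [0,0,0],"twist": [0,0,0],"hand": 0},
])

```text
t: 12.98
tool_pos: [0.5686, -0.0467, 0.1306]
tool_rot: [0.839, 0.544, -0.0, -0.0]
force: [-0.2, 0.2, -2.5]
gripper_width: 0.014
```

Request:
step_arm([
  {"offset": [0,0,0.004],"twist": [0,0,0],"hand": 0},
  {"offset": [0,0,0.004],"twist": [0,0,0],"hand": 0},
  {"offset": [0,0,0],"twist": [0,0,0],"hand": 0},
])

```text
t: 13.35
tool_pos: [0.5687, -0.0467, 0.1225]
tool_rot: [0.839, 0.544, -0.0, -0.0]
force: [-0.2, 1.1, -2.5]
gripper_width: 0.0139
```

Request:
step_arm([
  {"offset": [0,0,0.003],"twist": [0,0,0],"hand": 0},
  {"offset": [0,0,0.003],"twist": [0,0,0],"hand": 0},
  {"offset": [0,0,0],"twist": [0,0,0],"hand": 0},
])

```text
t: 13.72
tool_pos: [0.5693, -0.0469, 0.1178]
tool_rot: [0.839, 0.544, 0.0, 0.0]
force: [-1.7, 0.7, 5.0]
gripper_width: 0.0136
```

Request:
step_arm([
  {"offset": [0,0,0.002],"twist": [0,0,0],"hand": 0},
  {"offset": [0,0,0.002],"twist": [0,0,0],"hand": 0},
  {"offset": [0,0,0.001],"twist": [0,0,0],"hand": 0},
  {"offset": [0,0,0],"twist": [0,0,0],"hand": 0},
])

```text
t: 14.22
tool_pos: [0.5694, -0.0469, 0.1134]
tool_rot: [0.839, 0.544, 0.0, 0.0]
force: [-3.2, 0.1, 7.8]
gripper_width: 0.0134
```

Request:
step_arm([
  {"offset": [0,0,0.001],"twist": [0,0,0],"hand": 0},
  {"offset": [0,0,0.001],"twist": [0,0,0],"hand": 0},
  {"offset": [0,0,0.001],"twist": [0,0,0],"hand": 0},
  {"offset": [0,0,0],"twist": [0,0,0],"hand": 0},
])

```text
t: 14.72
tool_pos: [0.5695, -0.0469, 0.1121]
tool_rot: [0.839, 0.544, 0.0, 0.001]
force: [-6.9, 1.4, 15.0]
gripper_width: 0.0136
```

Request:
step_arm([
  {"offset": [0,-0.0006,0.0008],"twist": [0,0,0],"hand": 0},
  {"offset": [0,0,0],"twist": [0,0,0],"hand": 0},
  {"offset": [0,0,0],"twist": [0,0,0],"hand": 0},
])

```text
t: 15.1
tool_pos: [0.5694, -0.0469, 0.1121]
tool_rot: [0.839, 0.544, 0.001, 0.001]
force: [-6.6, 0.7, 17.1]
gripper_width: 0.0136
```

```bash
python3 snap.py f scene side;python3 - <<'E'
import cv2,numpy as np
a=cv2.imread("pics/side_f.png")[180:280,285:385];b=cv2.imread("pics/scene_f.png")[200:300,260:360]
cv2.imwrite("pics/fz.png",np.hstack([cv2.resize(x,None,fx=4,fy=4,interpolation=cv2.INTER_CUBIC) for x in(a,b)]))
E
```

```text
15.15 [ 0.56945533 -0.04690655  0.11213519] [8.38853711e-01 5.44355206e-01 7.61417983e-04 1.13209519e-03] [-6.1743122   1.40851894 17.49875288] 0.014362990792519134
```

View pics/fz.png

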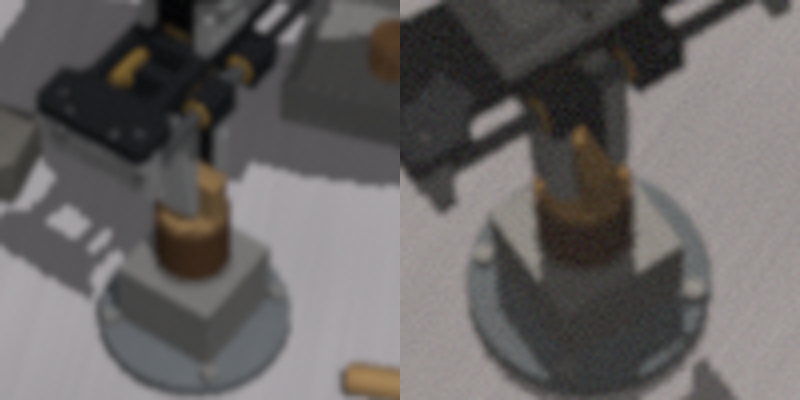

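View pics/scene_f.png

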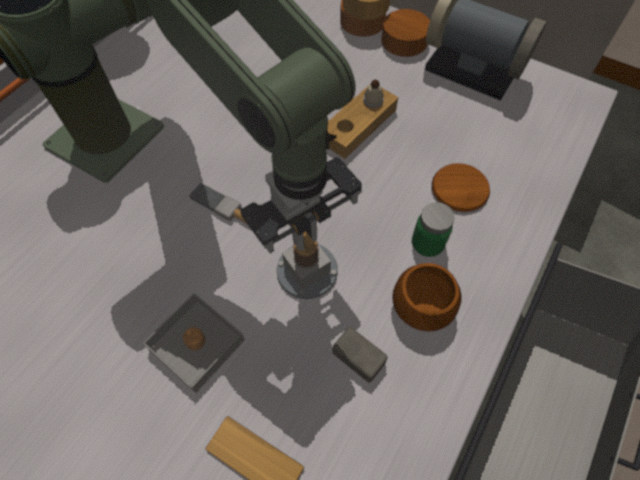

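The flange sits on the rim at about (193,270) in the side crop. The cork is in the tin at (193,338) in the scene view, and the bystanders are unmoved. Handing in.

```bash
python3 -c "
from bench import r
print(r.hand_in()); o=r.get_obs();print(o['t'],o['tool_pos'],o['force'],o['gripper_width'])"
```

```text
the job is handed in; nothing more can be done
None
the job is handed in; nothing more can be done
```

The job is handed in at about 15 s of the 59 s allowed, but the hand-in reported no verdict. I pulled the cork stopper and left it in the tin. Then I lifted the sanding drum from the rack, turned it about 13° to match the cross, and slid it home. The arm is still holding it pressed down.

My last checks before handing in:
- **Depth:** the TCP was at z = 0.1121 m, exactly the height worked out for the drum fully home.
- **Push:** the upward wrist force was about 17.5 N, or about 20 N counting the drum's weight. The spring alone gives 12 N at home, so the flange is pressing on the rim. A sideways load of about 6 N remained, which I had only partly eased.
- **Upright and grip:** the tool was tilted about 0.16°, and the jaws still held the bar (opening 14 mm).
- **Pictures:** both fixed cameras showed the flange on the housing. The scene view showed the cork in the tin and no bystander visibly moved.

**Camera disagreement:** the fixed cameras differed by 3–5 mm on the mouth and cork positions. For the fit I used the wrist camera, and the stem went in without any contact force until it met the plunger.

After the hand-in the robot gave no further readings, so I did not measure the final second of holding.

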